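Put the clamping caul back in its rack slot

ROBOT

A 6-joint arm with a two-finger parallel gripper is mounted at the origin on the work surface. World frame = base frame: x ahead of the robot, y to its left, z up, the work surface at z = 0. Lengths are in mm, angles in rad, forces in N, time in s.
With the tool pointing down it reaches from about 300 to 875 mm from the base axis. Payload 4.2 kg.
Tool frame: the origin (TCP) lies on the centre line of the jaws, within the pads' length; the fingertips stand manip.tip_extent ahead of it and the grasp point (between the pads) lies 2 mm behind it (manip.tip_extent is the distance from the TCP to the fingertips, in mm); z points along the fingers, y is the line along which they close (so a half turn about z gives the same grasp; the last joint's range is limited). The gripper opens to 85 mm and grips with 20 to 120 N. Pads are 22 mm wide; open, the fingers measure 114 mm over their backs; the gripper's body (76 mm by 85 mm) begins 54 mm behind the grasp point. The pads swing forward as they close: fully open they stand 13 mm farther back than shut.
Start: joints at [-1.223, 0.32, 1.565, -0, 1.257, -0.02], TCP at [206.752, -536.557, 248.338] pointing down, gripper open.
Joint ranges: [-3.11, 3.11], [-0.84, 2.01], [0.21, 2.61], [-1.34, 4.49], [0.05, 2.63], [-2.56, 2.56]. Speed limits (rad/s): [2.57, 2.57, 3.14, 3.14, 3.14, 3.14].

INTERFACE

Orientations are given as a unit quaternion [x, y, z, w].
In Python, from cell import readout, optics, job_done, boxes_of, silhouettes, manip gives the robot as it stands. The module is installed in compiled form; this text tells all that it offers.
- The arm moves only by the shell command python3 -m creep 'ROWS' [OPENING]. ROWS is text: rows parted by semicolons, each of 4 numbers parted by spaces: the shift along the tool's x, y, z in m, then the turn about the tool's z in rad. A call has 1 to 12 rows; each row shifts and turns the commanded pose from where the row before left it, along the tool's axes as they then stand; what a row does not reach is not made up. A row lasts 1/10 s, in which the tool goes at most 50 mm and 8.59 degrees, less where a joint would pass 70% of its speed; a pose out of reach is approached as far as the arm can. A call is refused whole if a number of a shift passes 0.05 or a number of a turn 0.15, either way. A call with a gripper value outside its range is refused whole. OPENING is the finger opening in m, from 0 to 0.0854, set as the call begins (- or left out, the last holds). The fingers move at their own pace and stop on an object; the grip force is fixed at half the most. Time passes only in rows, so rows that do not move let the fingers close. It gives the time, the measured TCP pose, the force, the opening and the grip force at its end, in the units of the state.
- readout.sense(): the state, without advancing time (a new reading comes with each control period).
- optics.snapshot(name): name is "scene" or "top" or "wrist"; returns a dict with "pixels" (400x640x3 uint8, red, green, blue), "K" (3x3 intrinsics, pixels), "dist" ([k1, k2, p1, p2, k3] as OpenCV has them; the pictures are not rectified), "R" (3x3) and "t" (3): a world point X has camera coordinates R X + t; the wrist camera has in their place "mount" (4x4, takes a point from camera to tool coordinates, whose origin is the TCP and whose axes are the flange's). Camera axes: x right, y down, z forward; pixel columns grow to the right and rows downward; lengths in mm; the calibration is good to about 2 mm. A picture is of the moment at which its call begins: read the wrist's pose just before it. There is no depth.
- job_done(): hands the job in; it is judged then, once.
Trained networks look in the newest picture that a camera, given by its name, has taken for a name from the list of things; names that differ only in an ending like _2 or _b are one class to them, and where a whole thing is asked for, a point or a joint stands for the part that bears it (a point fixed in the world has none). Each returns a list of dicts, best first, with "conf" (0 to 1); they miss things now and then, are a little off and sometimes report something else, mostly with a low value. They report only what shows in the picture. A call takes as long as a camera call. They do not tell look-alikes from the thing itself.
- boxes_of(name, camera): "point" ([x, y, z] in mm, in world coordinates, good to about 4 mm: the middle of the surface that is visible of it).
- silhouettes(name, camera): "mask" (400x640 bool, what is visible of it).
The state is a dict: "time": time; "qpos": joint angles; "dq": joint speeds; "tau": joint torques, N m; "eef_pos": TCP position; "orientation": TCP orientation; "wrist_force": force on the tool from outside, world axes, zero at the start; "wrist_torque": the same for the moment, N m; "gripper_width": opening from 0.0 (shut) to 1.0 (fully open); "finger_force": force on a finger pad.
Only numpy, scipy, OpenCV 4.12 (cv2) and the standard library are available. Lean on these libraries where they do the work, as an engineer would, in place of code of your own. Each camera call takes 0.05 s, during which the arm holds its last target. There are 200 camera calls.

TASK

Put away the clamping caul, the dark wooden pad with a cork face that stands on its edge on the bench: slide it down into the one slot of the three-slot rack whose width matches its thickness, not the slot where it would stand loose. It should end resting on the slot's floor, upright and about centred along the slot's length, and let go.

Things in the scene. Friction and masses are not known exactly. Their poses are not given: they have to be found in the camera images.
- caul: Loose flat clamping caul of dark walnut with a 4 mm cork layer on its +y face, standing on its long edge: 90 mm long (x), 22 mm thick over all (y, cork included), 85 mm tall, about 0.12 kg. Take it across the 22 mm thickness, by the top 30 mm. Origin: centre of its underside; z up.
- holder_narrow: Fixed light-wood block on the rack, one of three side by side in any order, alike outside: 120 mm long (x), 76 across (y), 48 tall. A slot runs the length of its top along x, lined dark, ends open, 12 mm wide: too narrow for the caul. Slot floor 6 mm above the block's underside; walls upright to 38 mm, then flared 8 mm a side up to 48. Origin: centre of its underside, 8 mm above the bench; z up.
- holder_middle: Fixed light-wood block on the rack, one of three side by side in any order, alike outside: 120 mm long (x), 76 across (y), 48 tall. A slot runs the length of its top along x, lined dark, ends open, 27 mm wide: fits the 22 mm caul with 5 to spare. Slot floor 6 mm above the block's underside; walls upright to 38 mm, then flared 8 mm a side up to 48. Origin: centre of its underside, 8 mm above the bench; z up.
- holder_wide: Fixed light-wood block on the rack, one of three side by side in any order, alike outside: 120 mm long (x), 76 across (y), 48 tall. A slot runs the length of its top along x, lined dark, ends open, 44 mm wide: too loose for the caul. Slot floor 6 mm above the block's underside; walls upright to 38 mm, then flared 8 mm a side up to 48. Origin: centre of its underside, 8 mm above the bench; z up.
Not all that is in view belongs to the job. What is shaped like the caul but red is not meant.

How it is judged (in metres and radians):
At the end, for the whole second after the job is handed in: The caul stands at rest and released in the middle-width (27 mm) slot: its underside within 7 mm of the slot floor, upright within 12 degrees, lined up with the slot within 14 degrees, centred along the slot within 25 mm and across it within 10 mm (x of caul in the frame of holder_middle between -0.025 and 0.025 m and y of caul in the frame of holder_middle between -0.01 and 0.01 m and z of caul in the frame of holder_middle below 0.013 m and angle between caul's own z axis and vertical below 0.21 rad and angle between the y axis of caul and the y axis of holder_middle, either way round below 0.25 rad and linear speed of caul below 0.02 m/s); the robot touches nothing.
It also fails if it takes over 35 s, if anything falls off the work surface, if the arm or the gripper's body presses on something with over 40 N, if the wrist force passes 120 N, or if a joint passes its speed limit or range.

## Working session

There is one attempt and no reset: what is moved stays moved. The work goes in short steps, Python scripts to look and compute and a shell command to move; the robot and the scene stay as the last step left them, time stands still between calls to the robot, and variables do not carry over. Pictures are saved under pics/ and viewed, at most 10 in all, crops included, and the job is handed in when it is done.

```bash
mkdir -p pics; python3 - <<'E'
from cell import readout, optics, boxes_of, silhouettes, manip
import cv2,numpy as np
s=readout.sense(); print({k:np.round(s[k],3).tolist() for k in ("time","eef_pos","orientation","gripper_width","wrist_force")}, manip.tip_extent)
for c in ("top","scene"):
    p=optics.snapshot(c); cv2.imwrite(f"pics/{c}0.png",p["pixels"][:,:,::-1])
    print(c,np.round(p["K"],1).tolist(),np.round(p["dist"],3).tolist(),np.round(p["R"],3).tolist(),np.round(p["t"],0).tolist())
    for n in ("caul","holder_narrow","holder_middle","holder_wide"):
        print(n,[(round(b["conf"],2),np.round(b["point"]).tolist()) for b in boxes_of(n,c)])
E
```

```text
{'time': 0.0, 'eef_pos': [206.593, -536.107, 247.479], 'orientation': [0.983, 0.183, -0.0, -0.001], 'gripper_width': 0.998, 'wrist_force': [0.014, -0.509, 1.018]} 17.0
top [[448.8, 0.0, 316.2], [0.0, 448.8, 199.1], [0.0, 0.0, 1.0]] [-0.019, 0.0, 0.0, 0.0, 0.0] [[0.003, -1.0, -0.004], [-0.979, -0.002, -0.206], [0.206, 0.005, -0.979]] [-29.0, 507.0, 852.0]
caul [(0.81, [522.0, -105.0, 82.0]), (0.76, [560.0, -273.0, 77.0]), (0.72, [450.0, -202.0, 88.0]), (0.68, [378.0, -300.0, 84.0])]
holder_narrow [(0.81, [501.0, 128.0, 60.0])]
holder_middle [(0.57, [520.0, 53.0, 53.0])]
holder_wide [(0.89, [485.0, 211.0, 30.0])]
scene [[481.0, 0.0, 319.4], [0.0, 481.0, 201.1], [0.0, 0.0, 1.0]] [0.024, 0.0, 0.0, 0.0, 0.0] [[0.088, 0.996, 0.006], [0.748, -0.062, -0.661], [-0.658, 0.062, -0.75]] [-31.0, -364.0, 1300.0]
caul [(0.82, [419.0, -293.0, 79.0]), (0.73, [540.0, -103.0, 59.0]), (0.67, [581.0, -267.0, 73.0]), (0.65, [493.0, -204.0, 84.0])]
holder_narrow [(0.72, [524.0, 132.0, 55.0])]
holder_middle [(0.8, [539.0, 52.0, 46.0])]
holder_wide [(0.74, [496.0, 220.0, 32.0])]
```

View pics/top0.png

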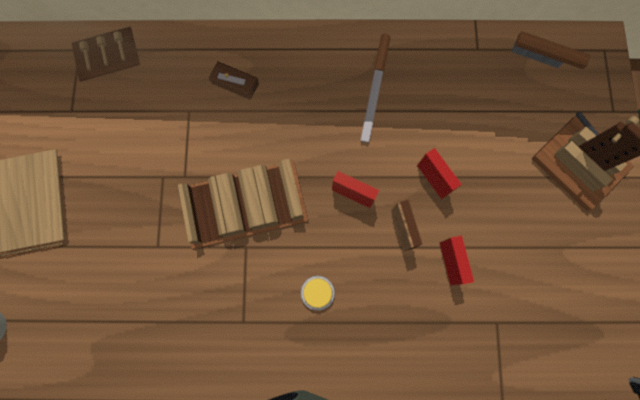

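View pics/scene0.png

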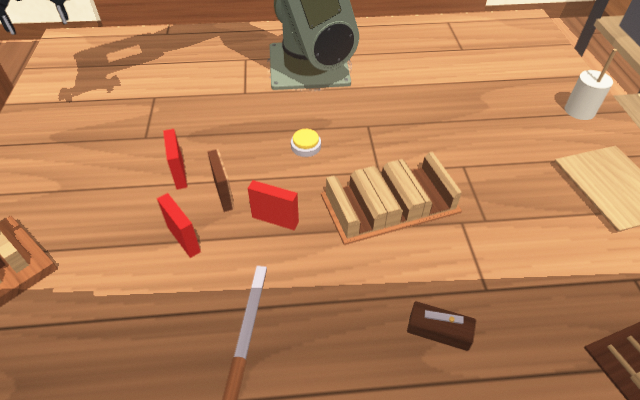

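The top view shows the dark caul at about (408,225), with red look-alikes at (355,189), (438,173) and (457,260). The rack is at (185-305, 160-247). The networks put the wide slot on the left, narrow in the centre and middle-width on the right, nearest the caul. I'll fit box models to the masks and enlarge the rack.

```bash
cat > h.py <<'E'
import numpy as np, cv2
from scipy.optimize import minimize
def box(x,y,a,L,W,z0,z1):
    c,s=np.cos(a),np.sin(a)
    return np.array([[x+c*u-s*v,y+s*u+c*v,z] for u in(-L/2,L/2) for v in(-W/2,W/2) for z in(z0,z1)])
def proj(P,p):
    return cv2.projectPoints(np.float64(P),cv2.Rodrigues(np.array(p["R"],float))[0],np.array(p["t"],float),np.array(p["K"],float),np.array(p["dist"],float))[0][:,0]
def hullmask(q):
    m=np.zeros((1600,2560),np.uint8); cv2.fillConvexPoly(m,cv2.convexHull(np.round(q*4+1.5).astype(np.int32)),1)
    return cv2.resize(m.astype(np.float32),(640,400),interpolation=cv2.INTER_AREA)
def fit(obs,x0,dims):   # obs: list of (snap, mask)
    def f(v):
        e=0
        for p,m in obs:
            h=hullmask(proj(box(v[0],v[1],v[2]/100,*dims),p)); e+=1-np.minimum(h,m).sum()/np.maximum(h,m).sum()
        return e/len(obs)
    r=minimize(f,x0,method="Nelder-Mead",options=dict(initial_simplex=[np.add(x0,d) for d in([0,0,0],[12,0,0],[0,12,0],[0,0,15])],xatol=.1,fatol=1e-4))
    return r.x[0],r.x[1],r.x[2]/100,1-r.fun
E
python3 - <<'E'
from h import *
from cell import optics,silhouettes
co=[];ro=[]
for c,u in(("top",(408,225)),("scene",(220,180))):
    p=optics.snapshot(c)
    m=[s["mask"] for s in silhouettes("caul",c)]
    m=min(m,key=lambda k:np.hypot(*(np.argwhere(k).mean(0)[::-1]-u)))
    print(c,np.argwhere(m).mean(0)[::-1],m.sum()); co.append((p,m.astype(np.float32)))
    un=np.zeros((400,640),bool)
    for n in("holder_narrow","holder_middle","holder_wide"):
        for s in silhouettes(n,c)[:1]:
            print(n,s["conf"],np.argwhere(s["mask"]).mean(0)[::-1].round(),s["mask"].sum()); un|=s["mask"]
    h=np.zeros((400,640),np.uint8); cv2.fillConvexPoly(h,cv2.convexHull(np.argwhere(un)[:,::-1].astype(np.int32)),1); ro.append((p,h.astype(np.float32)))
for o in([co[0]],[co[1]],co): print("caul",np.round(fit(o,[450,-202,-20],(90,22,0,85)),3))
for o in([ro[0]],[ro[1]],ro): print("rack",np.round(fit(o,[500,130,15],(120,228,8,56)),3))
im=co[0][0]["pixels"][140:260,170:320,::-1]; im2=co[1][0]["pixels"][140:260,310:470,::-1]
a=cv2.resize(im,None,fx=2.6,fy=2.6,interpolation=2);b=cv2.resize(im2,None,fx=2.5,fy=2.5,interpolation=2)
o=np.zeros((312,800,3),np.uint8);o[:a.shape[0],:390]=a;o[:b.shape[0],395:795]=b;cv2.imwrite("pics/rack.png",o)
E
```

```text
top [405.91034483 225.89770115] 870
holder_narrow 0.67 [241. 202.] 2432
holder_middle 0.81 [278. 194.] 2235
holder_wide 0.69 [202. 212.] 2309
scene [220.92568449 180.30899609] 767
holder_narrow 0.59 [396. 193.] 2287
holder_middle 0.89 [356. 204.] 2720
holder_wide 0.78 [434. 186.] 2043
caul [ 4.53017e+02 -2.07117e+02  2.52000e-01  9.02000e-01]
caul [ 4.52587e+02 -2.06324e+02  2.57000e-01  9.32000e-01]
caul [ 4.53008e+02 -2.06305e+02  2.58000e-01  9.13000e-01]
rack [5.05179e+02 1.27909e+02 2.42000e-01 9.60000e-01]
rack [5.06484e+02 1.27727e+02 2.25000e-01 9.65000e-01]
rack [5.05871e+02 1.27471e+02 2.40000e-01 9.60000e-01]
```

View pics/rack.png

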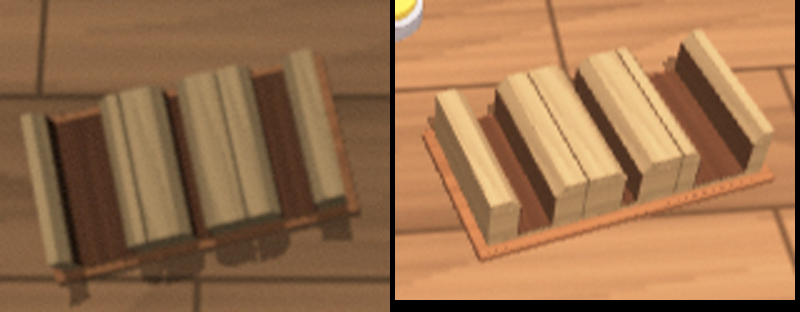

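The rack crop confirms it: wide slot on the left, narrow in the centre, and middle-width on the right at about (280,196) in the top view. The caul is at (453,-206) with yaw 0.258. The middle slot is at about (524,54) with yaw 0.24. Next I'll move above the caul.

```bash
python3 -m creep '0.029 -0.018 0 0;0.029 -0.018 0 0;0.029 -0.018 0 0;0.029 -0.018 0 0;0.029 -0.018 0 0;0.029 -0.018 0 0;0.029 -0.018 0 0;0.029 -0.018 0 0;0.029 -0.018 0 0;0.029 -0.018 0 0;0.029 -0.018 0 0;0.029 -0.021 0 0.11' 0.0854; python3 -m creep '0 0 0 0;0 0 0 0'
cat > w.py <<'E'
from h import *
from cell import readout,optics,silhouettes,boxes_of
from scipy.spatial.transform import Rotation as Ro
def wrist():
    s=readout.sense(); p=optics.snapshot("wrist")
    T=np.eye(4);T[:3,:3]=Ro.from_quat(s["orientation"]).as_matrix();T[:3,3]=s["eef_pos"]
    C=np.linalg.inv(T@np.array(p["mount"])); p["R"]=C[:3,:3];p["t"]=C[:3,3]
    X=T[:3,0]; print("tcp",np.round(s["eef_pos"],1),"yaw",np.arctan2(X[1],X[0]).round(3),"tilt",np.round(T[:3,2],3),"t",round(s["time"],2))
    return s,T,p
def draw(p,bx,f):
    im=p["pixels"][:,:,::-1].copy()
    for b,(n) in bx:
        q=proj(b,p)
        for i in range(8):
            for j in range(i):
                if bin(i^j).count("1")==1: cv2.line(im,tuple(int(k) for k in q[i]),tuple(int(k) for k in q[j]),n,1)
    cv2.imwrite(f,im)
E
python3 - <<'E'
from w import *
s,T,p=wrist()
ms=silhouettes("caul","wrist"); pr=proj(box(453,-206.3,.258,90,22,0,85),p).mean(0); print(pr)
for m in ms: print(m["conf"],np.argwhere(m["mask"]).mean(0)[::-1],m["mask"].sum())
m=min(ms,key=lambda k:np.hypot(*(np.argwhere(k["mask"]).mean(0)[::-1]-pr)))["mask"]
print(np.round(fit([(p,m.astype(np.float32))],[453,-206,26],(90,22,0,85)),3))
draw(p,[(box(453,-206.3,.258,90,22,0,85),(0,255,0))],"pics/w1.png")
E
```

```text
time: 2.2
eef_pos: [453.6, -206.0, 248.5]
orientation: [0.992, 0.127, 0.0, 0.0]
wrist_force: [1.3, 0.0, -0.6]
gripper_width: 1.0
finger_force: 0.0
time: 2.4
eef_pos: [452.9, -206.7, 248.3]
orientation: [0.992, 0.13, -0.0, 0.0]
wrist_force: [0.2, 0.2, 0.1]
gripper_width: 1.002
finger_force: 0.0
tcp [ 452.9 -206.7  248.3] yaw 0.261 tilt [-0. -0. -1.] t 2.4
[314.88294279 178.52515067]
0.86 [316.15496255 181.03183521] 2136
0.83 [232.32432432  81.92459126] 2997
0.68 [411.14779098  95.24512222] 4459
[ 4.54669e+02 -2.07394e+02  2.66000e-01  9.68000e-01]
```

View pics/w1.png

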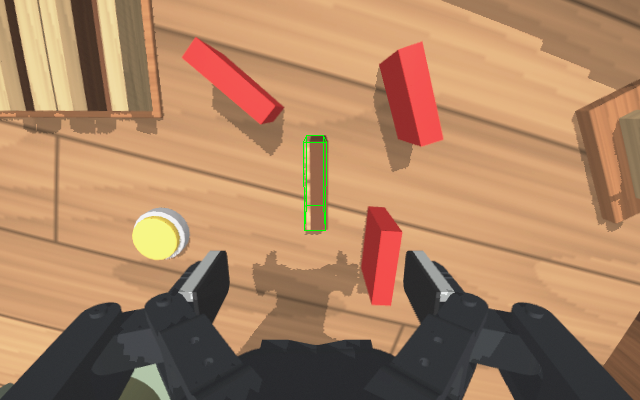

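The green outline sits on the dark caul at (316,183) and the tool is aligned to within 1–2 mm. The red pads are clear of the fingers. I'll descend and grip.

```bash
python3 -m creep '0.001 0 0.03 0;0 0 0.03 0;0 0 0.03 0;0 0 0.03 0;0 0 0.03 0;0 0 0.02 0;0 0 0.008 0;0 0 0 0;0 0 0 0'; python3 -m creep '0 0 0 0;0 0 0 0;0 0 0 0;0 0 0 0;0 0 0 0;0 0 0 0;0 0 0 0;0 0 0 0' 0.01
```

```text
time: 3.4
eef_pos: [454.2, -207.6, 71.2]
orientation: [0.992, 0.128, 0.001, 0.001]
wrist_force: [0.5, -0.1, -0.2]
gripper_width: 0.999
finger_force: 0.0
time: 4.2
eef_pos: [454.1, -207.0, 70.8]
orientation: [0.992, 0.129, 0.0, 0.0]
wrist_force: [-0.2, 1.0, 6.9]
gripper_width: 0.248
finger_force: 59.8
```

```bash
python3 -m creep '0 0 -0.02 0;0 0 -0.03 0;0 0 -0.03 0;0 0 -0.03 0;0 0 -0.03 0;0.022 -0.027 0 0;0.022 -0.027 0 0;0.022 -0.027 0 0;0.022 -0.027 0 0;0.022 -0.027 0 0;0.024 -0.029 0 0;0 0 0 0'; python3 -m creep '0 0 0 0;0 0 0 0'
python3 - <<'E'
from w import *
s,T,p=wrist(); print(s["gripper_width"],s["finger_force"])
un=np.zeros((400,640),bool)
for n in("holder_narrow","holder_middle","holder_wide"):
    for k in silhouettes(n,"wrist")[:1]: print(n,k["conf"],np.argwhere(k["mask"]).mean(0)[::-1].round(),k["mask"].sum()); un|=k["mask"]
h=np.zeros((400,640),np.uint8); cv2.fillConvexPoly(h,cv2.convexHull(np.argwhere(un)[:,::-1].astype(np.int32)),1)
r=fit([(p,h.astype(np.float32))],[506,127.5,24],(120,228,8,56)); print("rack",np.round(r,3))
x,y,a,_=r
print("caul bottom z (model)",T[2,3]-70.8)
draw(p,[(box(506-(-76)*np.sin(.24),127.5-76*np.cos(.24),.24,120,27,38+8,38+8),(0,255,0)),(box(x,y,a,120,228,8,56),(255,0,0)),(box(T[0,3],T[1,3],.258,90,22,T[2,3]-70.8,T[2,3]+14.2),(0,255,255))],"pics/w2.png")
E
```

```text
time: 5.4
eef_pos: [542.5, -10.5, 209.3]
orientation: [0.991, 0.131, -0.0, -0.001]
wrist_force: [-0.5, 0.6, -1.1]
gripper_width: 0.247
finger_force: 59.1
time: 5.6
eef_pos: [540.7, -14.8, 209.7]
orientation: [0.992, 0.128, -0.001, 0.0]
wrist_force: [-0.0, 0.1, -1.3]
gripper_width: 0.25
finger_force: 59.2
tcp [540.7 -14.8 209.7] yaw 0.257 tilt [-0.002 -0.    -1.   ] t 5.6
0.24989790988800725 59.15157973766327
holder_narrow 0.69 [166. 181.] 9481
holder_middle 0.75 [247. 180.] 9533
holder_wide 0.93 [ 87. 178.] 8823
rack [5.07488e+02 1.27975e+02 2.44000e-01 9.72000e-01]
caul bottom z (model) 138.91574973778546
```

View pics/w2.png

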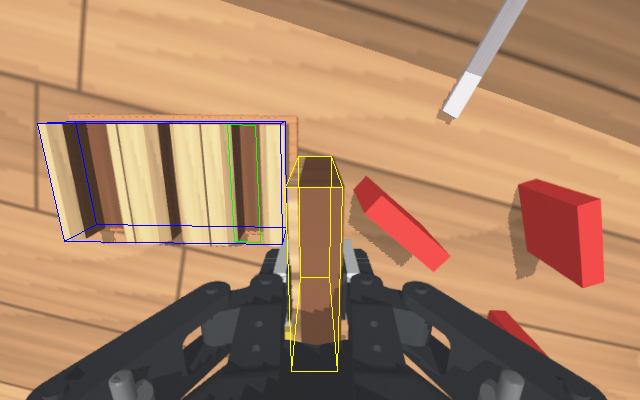

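The blue rack outline fits. The green middle slot lies on the dark groove at (247,182), and the caul is held upright. Next I'll go over the slot and lower to just above it.

```bash
python3 -m creep '0.002 -0.0235 0 0.015;0 -0.0235 0 0;0 -0.0235 0 0;0 0 0.02 0;0 0 0.025 0;0 0 0.02 0;0 0 0 0;0 0 0 0;0 0 0 0'
python3 - <<'E'
from w import *
s,T,p=wrist(); print(s["gripper_width"],s["finger_force"],np.round(s["wrist_force"],1))
sl=(525,54,.242); c,si=np.cos(.242),np.sin(.242); d=T[:2,3]-sl[:2]; print("tcp in slot frame",c*d[0]+si*d[1],-si*d[0]+c*d[1])
B=[(box(*sl,120,27,46,46),(0,255,0)),(box(*sl,120,43,56,56),(255,255,0)),(box(T[0,3],T[1,3],.242,90,22,T[2,3]-70.8,T[2,3]+14.2),(0,255,255))]
draw(p,B,"pics/w3.png"); q=optics.snapshot("scene"); draw(q,B,"pics/s3.png")
a=cv2.imread("pics/w3.png")[80:380,120:520]; b=cv2.resize(cv2.imread("pics/s3.png")[90:250,290:490],(400,320))[:300]
cv2.imwrite("pics/ws3.png",np.hstack([a,b]))
E
```

```text
time: 6.7
eef_pos: [527.0, 54.5, 146.6]
orientation: [0.993, 0.121, 0.001, 0.0]
wrist_force: [-0.1, 0.4, -1.4]
gripper_width: 0.246
finger_force: 59.3
tcp [527.   54.5 146.6] yaw 0.242 tilt [ 0.003  0.    -1.   ] t 6.7
0.24645954327181782 59.262059926986694 [-0.1  0.4 -1.4]
tcp in slot frame 2.1082863074270044 0.03841637627441441
```

View pics/ws3.png

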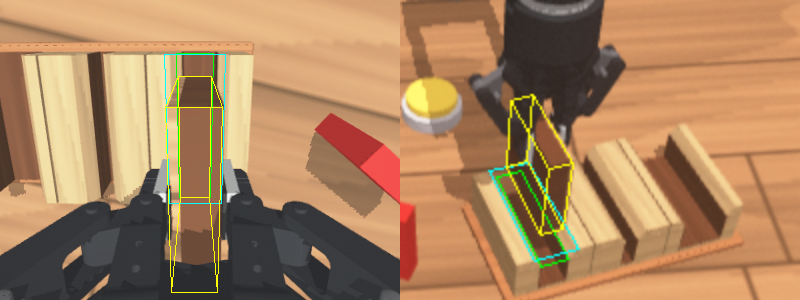

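In the wrist view the caul outline covers the held caul, and the green slot lies on the dark groove at (197,60). The scene view agrees, so I'll lower it in slowly.

```bash
python3 -m creep '-0.002 0 0.01 0;0 0 0.012 0;0 0 0.012 0;0 0 0.012 0;0 0 0.008 0;0 0 0.006 0;0 0 0 0;0 0 0 0'
```

```text
time: 7.6
eef_pos: [524.1, 53.7, 84.7]
orientation: [0.993, 0.121, -0.0, 0.001]
wrist_force: [0.4, -4.5, -0.4]
gripper_width: 0.25
finger_force: 61.6
```

```bash
python3 -m creep '0 0 0.001 0;0 0 0 0;0 0 0 0'; python3 -m creep '0 0 0 0;0 0 0 0;0 0 0 0;0 0 0 0;0 0 0 0;0 0 0 0' 0.065;  python3 -m creep '0 0 -0.02 0;0 0 -0.03 0;0 0 -0.03 0;0 0 -0.03 0;0 0 -0.03 0;0 0 0 0;0 0 0 0'
python3 - <<'E'
from w import *
s,T,p=wrist()
B=[(box(525,54,.242,90,22,14,99),(0,255,255))]
draw(p,B,"pics/w4.png"); 
q=optics.snapshot("scene"); cv2.imwrite("pics/s4.png",q["pixels"][:,:,::-1])
a=cv2.imread("pics/w4.png")[80:380,120:520]; b=cv2.resize(cv2.imread("pics/s4.png")[90:250,290:490],(400,320))[:300]
cv2.imwrite("pics/ws4.png",np.hstack([a,b]))
E
```

```text
time: 7.9
eef_pos: [524.2, 53.7, 84.6]
orientation: [0.993, 0.121, -0.0, 0.001]
wrist_force: [-2.0, -5.6, 6.3]
gripper_width: 0.248
finger_force: 62.6
time: 8.5
eef_pos: [524.1, 54.4, 84.2]
orientation: [0.993, 0.121, -0.0, -0.0]
wrist_force: [1.1, 0.5, 0.3]
gripper_width: 0.76
finger_force: 0.0
time: 9.2
eef_pos: [524.2, 54.3, 224.7]
orientation: [0.993, 0.121, 0.001, 0.0]
wrist_force: [-0.5, -0.8, -0.8]
gripper_width: 0.76
finger_force: 0.0
tcp [524.2  54.3 224.7] yaw 0.243 tilt [ 0.001  0.    -1.   ] t 9.2
```

View pics/ws4.png

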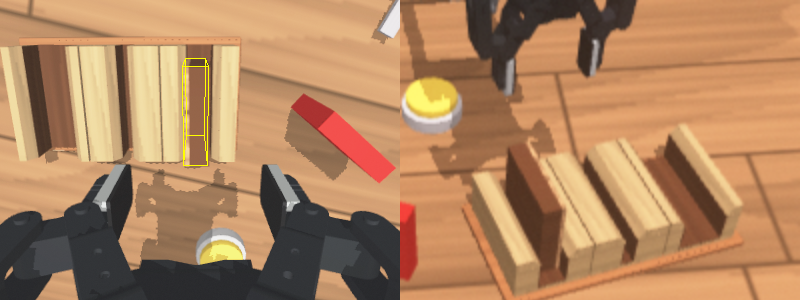

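The caul stands upright in the middle slot, centred at (197,112) inside the predicted outline. It took floor contact of about 6 N before release, and the gripper is clear.

```bash
python3 -c "
from cell import job_done; print(job_done())"
```

```text
the job is handed in; nothing more can be done
None
```

The caul is released and standing upright on the floor of the middle (27 mm) slot, centred as far as the last pictures show; the job was handed in at about 9 s on the robot's clock, and no verdict came back.

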